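# Reload the sample shaker

## Task

The sample shaker is running empty. Switch it off at its rocker (press the red end), lift the lid off by its knob and lay it flat in the middle of the blue mat, put every sample jar from the cork mat into the tub, then seat the lid fully home on the tub again and switch the shaker back on (press the green end). It must not be switched on while its lid is off, and the other things on the desk are to be left where they are.

Things in the scene. Friction and masses are not known exactly. Their poses are not given: they have to be found in the camera images.
- shaker: White shaker, fixed. Origin: on the desk under the centre of its open tub; x away from the robot at yaw 0, z up. Tub inside 160 (x) by 200 (y) mm, walls 6, floor 45 and rim 119 above the desk. On its -x side a grey switch pod 84 (x) by 140 (y), top 90 above the desk, centred at x = -128.
- tub_rim (a point): Centre of the tub's mouth, at rim height.
- rocker (a joint): Black over-centre rocker on the pod: paddle 92 (shaker's y) x 36 x 12 mm, pivot in its middle about the shaker's x axis at shaker x -128, y 0, z 111. +0.25 rad = ON (green-dot end, at -y, down), -0.25 = OFF (red-dot end, at +y, down). An over-centre spring holds it at either stop; pressing the raised end takes about 6 N, fading to none at the middle, past which it snaps over.
- rocker_on (a point): On the rocker's top face, 36 from the pivot, at the green dot (10 mm from the end). Moves with the rocker: about 18 mm lower when pressed than when raised.
- rocker_off (a point): On the rocker's top face, 36 from the pivot, at the red dot (10 mm from the other end). Moves likewise.
- lid: Loose grey lid, 0.28 to 0.46 kg: plate 190 (x) x 230 (y) x 8 mm with a skirt 10 deep, 4 thick under its edge that drops over the tub's rim (outside 172 x 212) with 5 play all round; the plate then rests on the rim. Origin: centre of the skirt's lower edge, 109 above the desk when seated. Black oblong knob on top, 24 (x) x 64 (y), 34 tall, top 52 above the origin..
- lid_knob (a point): Centre of the knob's top face.
- rest_mat: Blue mat, 250 (x) by 200 (y), 3 thick, fixed to the desk, where the lid is to be put; origin on the desk under its centre.
- jar_pad: Cork mat, 250 (x) by 200 (y), 3 thick, fixed to the desk, on which the sample jars start; origin on the desk under its centre.
- jar1: White square sample jar with a round orange cap, 0.11 to 0.23 kg, heavy at the bottom: body 46 x 46, 59 tall, cap 38 across, 70 tall in all. Origin: centre of its underside; z towards the cap. There are two to four jars; absent ones read None.
- jar2: White square sample jar with a round orange cap, 0.11 to 0.23 kg, heavy at the bottom: body 46 x 46, 59 tall, cap 38 across, 70 tall in all. Origin: centre of its underside; z towards the cap. There are two to four jars; absent ones read None.
- jar3: White square sample jar with a round orange cap, 0.11 to 0.23 kg, heavy at the bottom: body 46 x 46, 59 tall, cap 38 across, 70 tall in all. Origin: centre of its underside; z towards the cap. There are two to four jars; absent ones read None.
- jar4: White square sample jar with a round orange cap, 0.11 to 0.23 kg, heavy at the bottom: body 46 x 46, 59 tall, cap 38 across, 70 tall in all. Origin: centre of its underside; z towards the cap. There are two to four jars; absent ones read None.
- mug: blue mug, 80 across, 90 tall mm; a bystander, to be left alone. Origin: centre of its underside.
- bottle: amber glass jar with white cap, 60 across, 130 tall mm; a bystander, to be left alone. Origin: centre of its underside.
- screw_cap: loose white screw cap, 68 across, 22 tall mm; a bystander, to be left alone. Origin: centre of its underside.
Mind the look-alikes: they are no part of the job. Leave any turquoise look-alike of the jar1 alone. Leave any black or turquoise look-alike of the jar3 alone.

How it is judged:
On the way, in this order (a step that is already met when the one before it is completed fails the run):
1. the shaker is switched off, its lid still on (value of joint rocker below -0.22 rad and x of lid in the frame of shaker between -0.012 and 0.012 m and y of lid in the frame of shaker between -0.012 and 0.012 m and z of lid in the frame of shaker between 0.102 and 0.113 m and angle between lid's own z axis and vertical below 0.04 rad), for 0.2 s.
2. the lid lies flat and released on the blue mat, switch off (value of joint rocker below -0.22 rad and x of lid in the frame of rest_mat between -0.065 and 0.065 m and y of lid in the frame of rest_mat between -0.05 and 0.05 m and z of lid in the frame of rest_mat below 0.012 m and angle between lid's own z axis and vertical below 0.06 rad and contact force between lid and the fingers below 0.2 N), for 0.2 s.
3. every jar is in the tub and released, switch off (value of joint rocker below -0.22 rad and x of jar1 in the frame of shaker between -0.08 and 0.08 m and y of jar1 in the frame of shaker between -0.1 and 0.1 m and z of jar1 in the frame of shaker between 0.03 and 0.114 m and x of jar2 in the frame of shaker between -0.08 and 0.08 m and y of jar2 in the frame of shaker between -0.1 and 0.1 m and z of jar2 in the frame of shaker between 0.03 and 0.114 m and x of jar3 in the frame of shaker between -0.08 and 0.08 m and y of jar3 in the frame of shaker between -0.1 and 0.1 m and z of jar3 in the frame of shaker between 0.03 and 0.114 m and x of jar4 in the frame of shaker between -0.08 and 0.08 m and y of jar4 in the frame of shaker between -0.1 and 0.1 m and z of jar4 in the frame of shaker between 0.03 and 0.114 m and contact force between each of jar1, jar2, jar3, jar4 and the fingers below 0.2 N), for 0.2 s.
4. the lid is seated on the tub with the jars inside, released, switch still off (all of step 1 and x of jar1 in the frame of shaker between -0.08 and 0.08 m and y of jar1 in the frame of shaker between -0.1 and 0.1 m and z of jar1 in the frame of shaker between 0.03 and 0.114 m and x of jar2 in the frame of shaker between -0.08 and 0.08 m and y of jar2 in the frame of shaker between -0.1 and 0.1 m and z of jar2 in the frame of shaker between 0.03 and 0.114 m and x of jar3 in the frame of shaker between -0.08 and 0.08 m and y of jar3 in the frame of shaker between -0.1 and 0.1 m and z of jar3 in the frame of shaker between 0.03 and 0.114 m and x of jar4 in the frame of shaker between -0.08 and 0.08 m and y of jar4 in the frame of shaker between -0.1 and 0.1 m and z of jar4 in the frame of shaker between 0.03 and 0.114 m and contact force between lid and the fingers below 0.2 N), for 0.2 s.
5. the shaker is switched on again (value of joint rocker above 0.22 rad and x of jar1 in the frame of shaker between -0.08 and 0.08 m and y of jar1 in the frame of shaker between -0.1 and 0.1 m and z of jar1 in the frame of shaker between 0.03 and 0.114 m and x of jar2 in the frame of shaker between -0.08 and 0.08 m and y of jar2 in the frame of shaker between -0.1 and 0.1 m and z of jar2 in the frame of shaker between 0.03 and 0.114 m and x of jar3 in the frame of shaker between -0.08 and 0.08 m and y of jar3 in the frame of shaker between -0.1 and 0.1 m and z of jar3 in the frame of shaker between 0.03 and 0.114 m and x of jar4 in the frame of shaker between -0.08 and 0.08 m and y of jar4 in the frame of shaker between -0.1 and 0.1 m and z of jar4 in the frame of shaker between 0.03 and 0.114 m and x of lid in the frame of shaker between -0.012 and 0.012 m and y of lid in the frame of shaker between -0.012 and 0.012 m and z of lid in the frame of shaker between 0.102 and 0.113 m and angle between lid's own z axis and vertical below 0.04 rad), for 0.2 s.
At the end, for the whole second after the job is handed in: Rocker on (above 0.22 rad); every jar inside the tub, below the rim, standing or lying; lid seated: its rim over the tub's, within 12 mm of centre, origin less than 113 mm above the desk, level within 0.04 rad, released and at rest (all of step 5 and contact force between lid and the fingers below 0.2 N and linear speed of lid below 0.02 m/s); the robot touches nothing.
It fails at once if the shaker is switched on while its lid is off (value of joint rocker above 0.1 rad and (horizontal distance between lid and shaker above 0.04 m or z of lid in the frame of shaker above 0.15 m)).
It fails at once if a bystander is moved by more than 50 mm (distance of any of mug, bottle, screw_cap from where it was at the start of the episode above 0.05 m).
Of jar1, jar2, jar3, jar4 only 2 to 4 are there at a start; the rules pass over those that are not, and their reading is None.
At some moment in a run one of jar1, jar2, jar3, jar4 may be knocked a few centimetres aside while the robot is not near it.
Once in a run the grip may slacken for a moment while it holds something.
It also fails if it takes over 210 s, if anything falls off the work surface, if the arm or the gripper's body presses on something with over 40 N, if the wrist force passes 120 N, or if a joint passes its speed limit or range.

## Robot

A 6-joint arm with a two-finger parallel gripper is mounted at the origin on the work surface. World frame = base frame: x ahead of the robot, y to its left, z up, the work surface at z = 0. Lengths are in m, angles in rad, forces in N, time in s.
With the tool pointing down it reaches from about 0.3 to 0.875 m from the base axis. Payload 6.4 kg.
Tool frame: the origin (TCP) lies at the very end of the fingers, on their centre line; the grasp point (between the pads) lies 19 mm behind it; z points along the fingers, y is the line along which they close (so a half turn about z gives the same grasp; the last joint's range is limited). The gripper opens to 85 mm and grips with 20 to 120 N. Pads are 22 mm wide; open, the fingers measure 114 mm over their backs; the gripper's body (76 mm by 85 mm) begins 54 mm behind the grasp point. The pads swing forward as they close: fully open they stand 13 mm farther back than shut.
Start: joints at [1.067, 0.181, 1.607, -0, 1.354, -0.206], TCP at [0.169, 0.55, 0.231] pointing down, gripper open.
Joint ranges: [-2.99, 2.99], [-0.89, 2.07], [0.3, 2.58], [-1.14, 4.28], [0, 2.63], [-3.12, 3.12]. Speed limits (rad/s): [2.57, 2.57, 3.01, 3.14, 3.14, 3.14].

## Interface

Orientations are given as a unit quaternion [w, x, y, z].
In Python, from bench import ctrl, camera, calibration, order, outline_of gives the robot as it stands.
- The arm moves only by the tool move_arm, never from a script. Its argument "series" is a list that holds one entry, the list of rows, each a list of 5 numbers: the opening, from 0 (shut) to 1 (fully open), then the shift along the tool's x, y, z in mm, then the turn about the tool's z in rad. A call has exactly 10 rows; each row is the pose to reach, as a shift and turn from the pose commanded when the call began, along the tool's axes at that moment; what a row does not reach only later rows make up. A row lasts 1/12 s, in which the tool goes at most 41.7 mm and 7.16 degrees, less where a joint would pass 70% of its speed; a pose out of reach is approached as far as the arm can. A call with a gripper value outside its range is refused whole. The fingers move at their own pace and stop on an object; the grip force is fixed at half the most. Time passes only in rows, so rows that repeat a pose let the fingers close, or fill a call up. It gives the time, the measured TCP pose, the force, the opening and the grip force at its end, in the units of the state.
- ctrl.get_obs(): the state, without advancing time (a new reading comes with each control period).
- camera(name): name is "side" or "top" or "wrist"; returns (picture, depth): 384x512x3 uint8, blue, green, red; 384x512 float32, m along the optical axis (not along the pixel's ray), 0 where there is no reading.
- calibration(name): a dict with "intrinsics" (3x3 intrinsics, pixels), "rvec" (rotation vector, rad) and "tvec" (3), from world to camera coordinates, as OpenCV has them. Camera axes: x right, y down, z forward; pixel columns grow to the right and rows downward; lengths in m; the calibration is good to about 2 mm. The wrist camera is an equidistant fisheye: a pixel r from the principal point sees the ray r / f radians off the axis. A picture is of the moment at which its call begins: read the wrist's pose just before it. calibration takes no time and is no camera call; for the wrist camera it gives the pose at the moment of the call.
- order.hand_in(): hands the job in; it is judged then, once.
Trained networks look in the newest picture that a camera, given by its name, has taken for a name from the list of things; names that differ only in an ending like _2 or _b are one class to them, and where a whole thing is asked for, a point or a joint stands for the part that bears it (a point fixed in the world has none). Each returns a list of dicts, best first, with "conf" (0 to 1); they miss things now and then, are a little off and sometimes report something else, mostly with a low value. They report only what shows in the picture. A call takes as long as a camera call. They do not tell look-alikes from the thing itself.
- outline_of(target, camera): "region" (384x512 bool, what is visible of it) and "bbox" ([centre column, centre row, width, height] in pixels, round what is visible of it).
The state is a dict: "time_s": time; "q": joint angles; "dq": joint speeds; "joint_efforts": joint torques, N m; "eef_pos": TCP position; "eef_rot": TCP orientation; "wrist_force": force on the tool from outside, world axes, zero at the start; "torque": the same for the moment, N m; "opening": opening from 0.0 (shut) to 1.0 (fully open); "grasp_force": force on a finger pad.
Only numpy, scipy, OpenCV 4.12 (cv2) and the standard library are available. Lean on these libraries where they do the work, as an engineer would, in place of code of your own. Each camera call takes 0.05 s, during which the arm holds its last target. There are 200 camera calls.

## Working session

There is one attempt and no reset: what is moved stays moved. The work goes in short steps, Python scripts to look and compute and a tool call to move; the robot and the scene stay as the last step left them, time stands still between calls to the robot, and variables do not carry over. Pictures are saved under pics/ and viewed, at most 14 in all, crops included, and the job is handed in when it is done.

Besides the shell and the picture viewer there is one more tool, called after "Call:" as a command line: name --argument value ..., lists and objects as JSON in quotes. move_arm: Moves the arm, as the interface text tells. Its arguments: {"type":"object","properties":{"series":{"type":"array","items":{"type":"array","items":{"type":"array","items":{"type":"number"}}}}},"required":["series"]}

```bash
ls; mkdir -p pics; cat > h.py <<'E'
import numpy as np, cv2
from bench import ctrl, camera, calibration, order, outline_of
def cloud(name, depth):
    c=calibration(name); K=np.array(c["intrinsics"]); R=cv2.Rodrigues(np.array(c["rvec"],float))[0]; t=np.array(c["tvec"],float).ravel()
    v,u=np.mgrid[0:384,0:512]
    x=(u-K[0,2])/K[0,0]; y=(v-K[1,2])/K[1,1]
    if name=="wrist":
        th=np.hypot(x,y); s=np.where(th>1e-9,np.tan(np.minimum(th,1.5))/np.maximum(th,1e-9),1); x=x*s; y=y*s
    P=np.stack([x*depth,y*depth,depth],-1)
    W=(P-t)@R
    W[depth<=0]=np.nan
    return W
def st():
    o=ctrl.get_obs(); return o
E
python3 - <<'E'
from h import *
for n in ["top","side"]:
    p,d=camera(n); cv2.imwrite(f"pics/{n}0.png",p); W=cloud(n,d); np.save(f"{n}0.npy",W)
    for t in ["shaker","lid","lid_knob","rocker","rest_mat","jar_pad","jar1","mug","bottle","screw_cap"]:
        for r in outline_of(t,n)[:6]:
            if r["conf"]<0.3: continue
            m=r["region"]; w=W[m]; w=w[~np.isnan(w[:,0])]
            if len(w)==0: continue
            top=w[w[:,2]>np.percentile(w[:,2],90)-0.006]
            rect=cv2.minAreaRect((top[:,:2]*1000).astype(np.float32))
            print(n,t,round(r["conf"],2),np.round(r["bbox"]),"z",np.round(np.percentile(w[:,2],[10,90]),3),"rect",np.round(rect[0]),np.round(rect[1]),round(rect[2]),"col",p[m].mean(0).astype(int))
o=st(); print(o)
E
```

```text
pics
top shaker 0.64 [263. 211.  48.  28.] z [0.088 0.122] rect [471. -26.] [38. 61.] 1 col [ 86  93 102]
top lid 0.79 [264. 167.  85.  74.] z [0.125 0.13 ] rect [601. -26.] [189. 229.] 7 col [135 145 149]
top lid_knob 0.81 [261. 169.  81.  71.] z [0.125 0.13 ] rect [601. -26.] [190. 229.] 7 col [134 145 148]
top rocker 0.95 [263. 210.  33.  13.] z [0.092 0.127] rect [472. -18.] [35. 45.] 9 col [51 60 71]
top rocker 0.58 [146. 199.  61.  80.] z [0.001 0.006] rect [507. 340.] [249. 205.] 1 col [ 83 132 184]
top rocker 0.41 [159. 181.  22.  17.] z [0.02  0.075] rect [562. 293.] [34. 38.] 2 col [106 148 196]
top rest_mat 0.65 [357. 210.  66.  82.] z [0.    0.006] rect [ 495. -350.] [201. 250.] 84 col [181 109  53]
top jar_pad 0.65 [146. 196.  62.  82.] z [0.001 0.006] rect [508. 339.] [251. 201.] 0 col [ 83 132 184]
top jar1 0.83 [197. 194.  16.  17.] z [0.044 0.072] rect [530. 168.] [37. 35.] 46 col [144 156  58]
top jar1 0.8 [159. 217.  18.  15.] z [0.039 0.075] rect [456. 293.] [33. 35.] 2 col [ 99 144 197]
top jar1 0.8 [158. 181.  23.  18.] z [0.03  0.075] rect [562. 293.] [34. 38.]
[... 2467 characters left out ...]
6 229 233]
{'time_s': 1.1, 'q': array([ 1.06669581e+00,  1.80795183e-01,  1.60698150e+00,  1.62170277e-05,
        1.35380051e+00, -2.06320644e-01]), 'dq': array([-0.00083564,  0.00081439,  0.00024873, -0.00028415, -0.00031568,
        0.00029696]), 'joint_efforts': array([ 1.23838336e-04, -4.44854593e+01, -3.51682055e+01, -2.93895446e-04,
        9.48106535e-04, -2.88860882e-06]), 'eef_pos': array([0.16870595, 0.54971953, 0.23130012]), 'eef_rot': array([-4.73606511e-06,  1.48342168e-01,  9.88936096e-01,  1.00002460e-05]), 'wrist_force': array([ 0.54697736, -0.16787839, -0.23465585]), 'torque': array([ 0.03760794, -0.00684644, -0.01400363]), 'grasp_force': 0.0, 'opening': 1.0016853070267415}
```

```bash
python3 - <<'E'
from h import *
a=cv2.imread("pics/top0.png")[90:310,90:430]
cv2.imwrite("pics/top0c.png",cv2.resize(a,None,fx=2.3,fy=2.3,interpolation=cv2.INTER_CUBIC))
W=np.load("top0.npy").reshape(-1,3)*1000
def rect(m,n):
    w=W[m]; r=cv2.minAreaRect(w[:,:2].astype(np.float32)); print(n,len(w),np.round(r[0],1),np.round(r[1],1),round(r[2],1),"z",w[:,2].mean().round(1), "mean",w.mean(0).round(1))
x,y,z=W.T
rect((z>152)&(z<170)&(abs(x-600)<110)&(abs(y+26)<130),"knob")
rect((z>120)&(z<135)&(abs(x-600)<130)&(abs(y+26)<150)&(x>505),"plate")
rect((z>84)&(z<95)&(x<525)&(x>400)&(abs(y+40)<110),"pod")
m=(z>98)&(z<140)&(x<500)&(x>440)&(abs(y+40)<110)
rect(m,"rocker")
for lo in range(-110,50,10):
    k=m&(y>=lo)&(y<lo+10)
    if k.sum(): print(lo,z[k].mean().round(1),x[k].mean().round(1),k.sum())
for n,cx,cy in [("j1",460,293),("j2",562,293),("free?",510,340)]:
    rect((z>62)&(z<80)&(abs(x-cx)<35)&(abs(y-cy)<35),n+"cap")
    rect((z>50)&(z<66)&(abs(x-cx)<40)&(abs(y-cy)<40),n+"body")
rect((z>20)&(x>370)&(x<650)&(y>230)&(y<450),"all on cork")
E
```

```text
knob 193 [601.1 -26.2] [23.9 63.4] 7.0 z 160.4 mean [600.2 -25.5 160.4]
plate 4828 [601.3 -25.7] [190.1 230.4] 6.7 z 127.3 mean [601.6 -26.6 127.3]
pod 701 [470.4 -40.6] [ 75.4 139.6] 7.2 z 90.1 mean [467.5 -39.5  90.1]
rocker 437 [474.4 -13.7] [165.1  50.2] 89.4 z 117.4 mean [475.7 -34.9 117.4]
-100 98.4 470.4 4
-90 106.7 479.1 25
-80 109.4 478.5 37
-70 111.7 477.7 36
-60 113.3 474.8 54
-50 115.0 473.8 46
-40 117.1 473.1 58
-30 120.2 475.4 46
-20 124.5 470.8 40
-10 126.7 470.9 46
0 125.5 473.0 19
10 100.6 467.3 2
20 129.1 499.9 1
30 128.1 499.8 3
40 122.6 498.3 6
j1cap 159 [455.5 292.5] [39.6 40.1] 1.2 z 71.0 mean [455.4 291.6  71. ]
j1body 97 [455.6 291.8] [46.  45.4] 0.7 z 60.0 mean [455.5 285.9  60. ]
j2cap 154 [561.9 292.6] [40.2 41.7] 72.8 z 71.5 mean [561.1 292.4  71.5]
j2body 98 [561.9 292.1] [44.6 45.9] 75.9 z 59.6 mean [559.7 286.2  59.6]
free?cap 1 [475.  307.1] [0. 0.] 0.0 z 63.5 mean [475.  307.1  63.5]
free?body 19 [510.5 308.1] [76.7 17.5] 3.5 z 60.5 mean [512.2 308.6  60.5]
all on cork 521 [509.5 294. ] [ 51.5 153.8] 88.9 z 63.0 mean [507.7 287.1  63. ]
```

View pics/top0c.png

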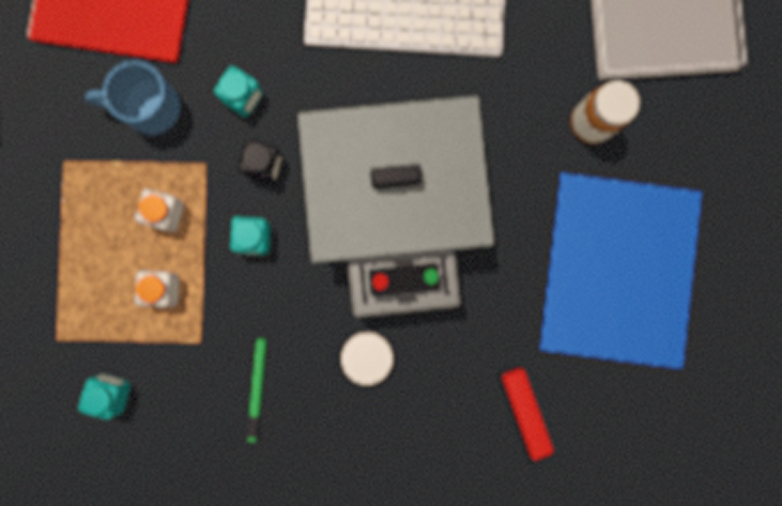

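The picture shows white jars with orange caps at crop pixels (155,210) and (153,290), so there are two jars. The red dot is at (380,282) on the +y side and the knob at (397,176). The turquoise and black blocks are the look-alikes.

```bash
cat >> h.py <<'E'
from scipy.spatial.transform import Rotation as Ro
S=np.array([601.5,-25.5]); YAW=np.deg2rad(6.9)
def sh(x,y):
    c,s=np.cos(YAW),np.sin(YAW); return S+[c*x-s*y,s*x+c*y]
def plan(x,y,z,ydeg,p=None,yd=None):
    o=ctrl.get_obs(); w=o["eef_rot"]; R=Ro.from_quat([w[1],w[2],w[3],w[0]]).as_matrix()
    d=R.T@(np.array([x,y,z])-o["eef_pos"]*1000)
    cur=np.degrees(np.arctan2(R[1,1],R[0,1])); turn=-(ydeg-cur); turn=(turn+90)%180-90
    print("shift",d.round(1),"turn",np.deg2rad(turn).round(3),"ycur",cur.round(1),"pos",(o["eef_pos"]*1000).round(1),"q6",o["q"][5].round(2),"t",o["time_s"])
E
python3 -c "
from h import *
print(sh(-128,36),sh(-128,-36)); plan(*sh(-128,36),160,6.9)"
```

```text
[470.10213403  -5.13825106] [478.75198643 -76.61677968]
shift [-450.9 -442.    71.3] turn 1.153 ycur 72.9 pos [168.7 549.7 231.3] q6 -0.21 t 1.1
```

Call:
move_arm --series '[[[0,-451,-442,0,1.153],[0,-451,-442,0,1.153],[0,-451,-442,0,1.153],[0,-451,-442,0,1.153],[0,-451,-442,0,1.153],[0,-451,-442,0,1.153],[0,-451,-442,0,1.153],[0,-451,-442,0,1.153],[0,-451,-442,0,1.153],[0,-451,-442,0,1.153]]]'

```text
time_s: 1.93
eef_pos: [0.3682, 0.1818, 0.2317]
eef_rot: [0.0, 0.666, 0.746, 0.001]
wrist_force: [1.4, -0.2, 0.2]
opening: 0.0
grasp_force: 0.0
```

```bash
python3 -c "
from h import *
plan(*sh(-128,36),160,6.9)"
```

```text
shift [-197.3   79.9   71.8] turn -0.007 ycur 6.5 pos [368.2 181.8 231.7] q6 0.05 t 1.9333
```

Call:
move_arm --series '[[[0,-40,16,15,0],[0,-80,32,30,0],[0,-120,48,45,0],[0,-160,64,60,0],[0,-190,76,68,0],[0,-197,80,72,0],[0,-197,80,72,0],[0,-197,80,72,0],[0,-197,80,72,0],[0,-197,80,72,0]]]'

```text
time_s: 2.77
eef_pos: [0.4703, -0.0013, 0.1598]
eef_rot: [0.0, 0.663, 0.749, 0.0]
wrist_force: [0.1, 0.4, 1.1]
opening: 0.001
grasp_force: 0.0
```

```bash
python3 -c "
from h import *
plan(*sh(-128,36),108,6.9)"
```

```text
shift [-3.8 -0.7 51.8] turn 0.001 ycur 7.0 pos [470.3  -1.3 159.8] q6 -0.38 t 2.7667
```

Call:
move_arm --series '[[[0,-4,0,20,0],[0,-4,0,30,0],[0,-4,0,38,0],[0,-4,0,45,0],[0,-4,0,50,0],[0,-4,0,51,0],[0,-4,0,51,0],[0,-4,0,30,0],[0,-4,0,-10,0],[0,-4,0,-50,0]]]'

```text
time_s: 3.6
eef_pos: [0.4694, -0.0058, 0.209]
eef_rot: [-0.002, 0.663, 0.748, -0.001]
wrist_force: [1.3, -0.8, -0.0]
opening: 0.002
grasp_force: 0.0
```

```bash
cat >> h.py <<'E'
def rocker(W):
    x,y,z=(W.reshape(-1,3)*1000).T
    p=np.stack([x,y],1)-S; c,s=np.cos(YAW),np.sin(YAW); X=p@[c,s]; Y=p@[-s,c]
    m=(abs(X+128)<14)&(abs(Y)<42)&(z>98)&(z<135)
    print("rocker n",m.sum(),"slope",np.polyfit(Y[m],z[m],1).round(3) if m.sum()>9 else None,"(+ = ON)")
E
python3 -c "
from h import *
for n in ['top','side']:
    p,d=camera(n); rocker(np.load(n+'0.npy')); rocker(cloud(n,d))
plan(*sh(0,0),215,6.9)"
```

```text
rocker n 273 slope [  0.251 117.768] (+ = ON)
rocker n 0 slope None (+ = ON)
rocker n 301 slope [  0.251 117.485] (+ = ON)
rocker n 207 slope [ -0.254 117.371] (+ = ON)
shift [-33.4 123.2   2.5] turn 0.0 ycur 6.9 pos [475.1  -7.2 216. ] q6 -0.39 t 3.7
```

Call:
move_arm --series '[[[1,-8,30,0,0],[1,-16,62,0,0],[1,-25,93,0,0],[1,-33,115,0,0],[1,-34,123,5,0],[1,-34,123,30,0],[1,-34,123,50,0],[1,-34,123,60,0],[1,-34,123,60,0],[1,-34,123,60,0]]]'

```text
time_s: 4.53
eef_pos: [0.5965, -0.0251, 0.1488]
eef_rot: [-0.001, 0.663, 0.748, -0.0]
wrist_force: [-0.6, 0.5, -0.0]
opening: 0.998
grasp_force: 0.0
```

```bash
python3 -c "
from h import *
plan(601.2,-26,132,6.9)"
```

```text
shift [-1.5  4.6 16.8] turn -0.0 ycur 6.9 pos [596.5 -25.1 148.8] q6 -0.36 t 4.5333
```

Call:
move_arm --series '[[[1,-1,4,8,0],[1,-1,4,14,0],[1,-1,4,16,0],[0,-1,4,16,0],[0,-1,4,16,0],[0,-1,4,16,0],[0,-1,4,16,0],[0,-1,4,16,0],[0,-1,4,16,0],[0,-1,4,16,0]]]'

```text
time_s: 5.37
eef_pos: [0.6019, -0.026, 0.1339]
eef_rot: [0.001, 0.663, 0.748, 0.0]
wrist_force: [0.8, 0.2, 3.0]
opening: 0.274
grasp_force: 60.3
```

```bash
python3 -c "
from h import *
plan(601,-26,132,6.9)
W=np.load('top0.npy').reshape(-1,3)*1000
c,d=camera('top'); r=outline_of('rest_mat','top')[0]; w=cloud('top',d)[r['region']]*1000; w=w[(w[:,2]<8)&(w[:,2]>-3)]
print(cv2.minAreaRect(w[:,:2].astype(np.float32)))"
```

```text
shift [ 0.1 -0.8  1.9] turn -0.0 ycur 6.9 pos [601.9 -26.  133.9] q6 -0.36 t 5.3667
((494.9910888671875, -350.0633239746094), (204.4571075439453, 252.8530731201172), 84.12813568115234)
```

```bash
python3 -c "
from h import *
plan(497,-350,200,6.9)"
```

```text
shift [-309.1 -142.8  -66.2] turn -0.0 ycur 6.9 pos [601.8 -26.  133.8] q6 -0.36 t 5.4667
```

Call:
move_arm --series '[[[0,0,0,-3,0],[0,0,0,-8,0],[0,0,0,-16,0],[0,0,0,-26,0],[0,0,0,-36,0],[0,0,0,-44,0],[0,0,0,-50,0],[0,0,0,-52,0],[0,0,0,-52,0],[0,0,0,-52,0]]]'

```text
time_s: 6.3
eef_pos: [0.6012, -0.0259, 0.1852]
eef_rot: [-0.0, 0.663, 0.748, -0.0]
wrist_force: [0.0, 0.2, -4.3]
opening: 0.269
grasp_force: 59.5
```

```bash
python3 -c "
from h import *
plan(497,-350,186,6.9)
p,d=camera('side'); W=cloud('side',d)*1000; x,y,z=W.reshape(-1,3).T; c,s=np.cos(YAW),np.sin(YAW)
P=np.stack([x,y],1)-S; X=P@[c,s];Y=P@[-s,c]
m=(z>165)&(z<195)&(abs(X)<90)&(abs(Y)<112)&((abs(X)>45)|(abs(Y)>60))
print(m.sum(),np.linalg.lstsq(np.c_[X[m],Y[m],np.ones(m.sum())],z[m],rcond=None)[0])
cv2.imwrite('pics/s1.png',p)"
```

```text
shift [-309.3 -142.3   -0.8] turn -0.0 ycur 6.9 pos [601.2 -25.9 185.2] q6 -0.36 t 6.3
2678 [-3.16776896e-04  7.31190421e-04  1.78468371e+02]
```

Call:
move_arm --series '[[[0,-10,-5,0,0],[0,-30,-14,0,0],[0,-62,-29,0,0],[0,-97,-45,0,0],[0,-132,-61,0,0],[0,-167,-77,0,0],[0,-202,-93,0,0],[0,-237,-109,0,0],[0,-267,-123,0,0],[0,-287,-132,0,0]]]'

```text
time_s: 7.18
eef_pos: [0.5024, -0.3304, 0.1848]
eef_rot: [-0.0, 0.664, 0.747, -0.001]
wrist_force: [0.4, -0.4, -3.9]
opening: 0.27
grasp_force: 59.6
```

Call:
move_arm --series '[[[0,-12,-6,5,0],[0,-20,-10,15,0],[0,-22,-10,33,0],[0,-22,-10,55,0],[0,-22,-10,80,0],[0,-22,-10,105,0],[0,-22,-10,125,0],[0,-22,-10,138,0],[0,-22,-10,146,0],[0,-22,-10,148,0]]]'

```text
time_s: 8.02
eef_pos: [0.4967, -0.3482, 0.0353]
eef_rot: [-0.002, 0.663, 0.749, 0.0]
wrist_force: [0.2, 0.5, -4.6]
opening: 0.273
grasp_force: 59.4
```

```bash
python3 -c "
from h import *
plan(497,-350,28,6.9); print(ctrl.get_obs()['grasp_force'])
"
```

```text
shift [-1.8  0.1  7.3] turn 0.0 ycur 6.9 pos [ 496.7 -348.2   35.3] q6 -0.93 t 8.0167
59.40738558769226
```

Call:
move_arm --series '[[[0,0,0,4,0],[0,0,0,7,0],[0,0,0,8,0],[0,0,0,9,0],[0,0,0,9,0],[0.6,0,0,9,0],[1,0,0,9,0],[1,0,0,9,0],[1,0,0,-10,0],[1,0,0,-40,0]]]'

```text
time_s: 8.85
eef_pos: [0.4956, -0.348, 0.0749]
eef_rot: [-0.003, 0.663, 0.748, 0.0]
wrist_force: [0.7, -0.8, 0.5]
opening: 0.96
grasp_force: 0.0
```

Call:
move_arm --series '[[[1,0,0,-40,0],[1,0,0,-80,0],[1,0,0,-120,0],[1,40,0,-140,0],[1,80,0,-140,0],[1,120,0,-140,0],[1,160,0,-140,0],[1,200,0,-140,0],[1,240,0,-140,0],[1,260,0,-140,0]]]'

```text
time_s: 9.68
eef_pos: [0.4655, -0.0879, 0.2179]
eef_rot: [0.0, 0.663, 0.749, 0.001]
wrist_force: [0.1, -0.2, 0.1]
opening: 1.001
grasp_force: 0.0
```

```bash
cat >> h.py <<'E'
def look(n):
    p,d=camera(n); W=cloud(n,d)*1000; x,y,z=W.reshape(-1,3).T
    def rect(m,t):
        if m.sum()<15: print(n,t,m.sum()); return
        r=cv2.minAreaRect(np.stack([x[m],y[m]],1).astype(np.float32)); print(n,t,m.sum(),np.round(r[0],1),np.round(r[1],1),round(r[2],1),"z",np.median(z[m]).round(1))
    rocker(W/1000)
    rect((z>15)&(z<30)&(abs(x-497)<120)&(abs(y+350)<130),"plate@mat")
    rect((z>49)&(z<62)&(abs(x-497)<50)&(abs(y+350)<60),"knob@mat")
    b,g,r=[p[...,i].reshape(-1).astype(int) for i in range(3)]
    org=((r>190)&(g>70)&(g<170)&(b<90)&(z>25)&(z<130)).reshape(384,512).astype(np.uint8)
    k,l,s,c=cv2.connectedComponentsWithStats(org)
    for i in range(1,k):
        if s[i,4]>25: rect((l==i).ravel(),"cap")
    return p,W
E
python3 -c "
from h import *
for n in ['top','side']: p,W=look(n); cv2.imwrite('pics/%s2.png'%n,p)
plan(456,291.5,130,0);plan(456,291.5,130,90)"
```

```text
rocker n 112 slope [ -0.232 117.108] (+ = ON)
top plate@mat 3403 [ 496.8 -349.7] [189.8 230.4] 6.8 z 21.2
top knob@mat 149 [ 496.8 -348.4] [23.8 62.4] 6.9 z 54.4
top cap 94 [561.9 292.1] [32.4 30.8] 34.9 z 73.2
top cap 98 [454.  293.1] [30.2 33.8] 1.3 z 73.3
rocker n 208 slope [ -0.249 117.324] (+ = ON)
side plate@mat 7698 [ 498.6 -351.3] [190.3 230.2] 6.8 z 20.7
side knob@mat 299 [ 498.3 -351.7] [23.8 62.8] 6.6 z 54.0
side cap 71 [563.2 289.7] [35.2 33.8] 84.4 z 73.0
shift [378.4  37.   88.1] turn 0.124 ycur 7.1 pos [466.  -88.6 218. ] q6 -0.56 t 9.7833
shift [378.4  37.   88.1] turn -1.447 ycur 7.1 pos [466.  -88.6 218. ] q6 -0.56 t 9.7833
```

Call:
move_arm --series '[[[1,378,37,0,0.11],[1,378,37,0,0.11],[1,378,37,0,0.11],[1,378,37,0,0.11],[1,378,37,20,0.11],[1,378,37,40,0.11],[1,378,37,60,0.11],[1,378,37,88,0.11],[1,378,37,88,0.11],[1,378,37,88,0.11]]]'

```text
time_s: 10.62
eef_pos: [0.4578, 0.2901, 0.1279]
eef_rot: [-0.0, 0.703, 0.711, 0.0]
wrist_force: [0.1, -0.2, 0.3]
opening: 0.998
grasp_force: 0.0
```

```bash
python3 -c "
from h import *
p,W=look('side')
plan(456,291,28,1)"
```

```text
rocker n 210 slope [ -0.249 117.283] (+ = ON)
side plate@mat 7700 [ 498.5 -350.9] [190.2 230.7] 6.8 z 20.7
side knob@mat 302 [ 498.4 -352.3] [23.9 63.3] 6.7 z 54.2
side cap 60 [562.8 290.8] [36.9 35.3] 24.9 z 73.6
side cap 57 [458.7 290.7] [32.5 33.4] 88.5 z 73.1
shift [-1.2  0.5 97. ] turn -0.006 ycur 0.7 pos [455.9 292.1 125. ] q6 0.34 t 10.6667
```

Call:
move_arm --series '[[[1,-1,1,20,0],[1,-1,1,50,0],[1,-1,1,75,0],[1,-1,1,90,0],[1,-1,1,97,0],[1,-1,1,97,0],[0,-1,1,97,0],[0,-1,1,97,0],[0,-1,1,97,0],[0,-1,1,97,0]]]'

```text
time_s: 11.5
eef_pos: [0.4602, 0.2875, 0.034]
eef_rot: [0.001, 0.704, 0.711, 0.001]
wrist_force: [0.5, 1.2, -0.5]
opening: 0.524
grasp_force: 61.5
```

Call:
move_arm --series '[[[0,0,0,0,0],[0,0,0,-5,0],[0,0,0,-15,0],[0,0,0,-35,0],[0,0,0,-60,0],[0,0,0,-90,0],[0,0,0,-120,0],[0,0,0,-140,0],[0,0,0,-145,0],[0,0,0,-145,0]]]'

```text
time_s: 12.33
eef_pos: [0.4598, 0.2876, 0.1795]
eef_rot: [0.001, 0.703, 0.711, 0.002]
wrist_force: [-0.6, -0.3, -1.8]
opening: 0.531
grasp_force: 61.7
```

```bash
python3 -c "
from h import *
print(ctrl.get_obs()['grasp_force'],ctrl.get_obs()['opening'])
p,W=look('side')
print(sh(0,45));plan(*sh(0,45),172,6.9)"
```

```text
61.65270209312439 0.5306578649404684
rocker n 203 slope [ -0.256 117.249] (+ = ON)
side plate@mat 7701 [ 498.4 -350.7] [190.  230.5] 6.8 z 20.7
side knob@mat 304 [ 498.3 -352.1] [24.  62.7] 6.3 z 54.1
side cap 63 [564.1 290.8] [35.3 34. ] 33.8 z 73.2
[596.09384225  19.17408039]
shift [-269.4  134.7    5.5] turn -0.11 ycur 0.6 pos [458.7 287.2 177.5] q6 0.33 t 12.3833
```

Call:
move_arm --series '[[[0,-12,6,0,-0.01],[0,-36,18,0,-0.03],[0,-68,34,0,-0.05],[0,-102,51,0,-0.07],[0,-136,68,0,-0.09],[0,-170,85,0,-0.11],[0,-204,102,0,-0.11],[0,-235,118,0,-0.11],[0,-260,130,0,-0.11],[0,-269,135,0,-0.11]]]'

```text
time_s: 13.22
eef_pos: [0.5964, 0.0157, 0.1746]
eef_rot: [-0.001, 0.665, 0.747, -0.001]
wrist_force: [-0.4, 0.1, -1.6]
opening: 0.525
grasp_force: 67.6
```

```bash
python3 -c "
from h import *
print(ctrl.get_obs()['grasp_force'],ctrl.get_obs()['opening'])
camera('side');
plan(*sh(0,45),77,6.9)"
```

```text
67.58776903152466 0.5248485567566812
shift [ 3.5  0.2 97.7] turn -0.004 ycur 6.7 pos [596.6  15.7 174.7] q6 -0.29 t 13.2667
```

Call:
move_arm --series '[[[0,3,0,5,0],[0,3,0,15,0],[0,3,0,30,0],[0,3,0,48,0],[0,3,0,65,0],[0,3,0,80,0],[0,3,0,90,0],[0,3,0,95,0],[0,3,0,98,0],[0,3,0,98,0]]]'

```text
time_s: 14.1
eef_pos: [0.5957, 0.0232, 0.0788]
eef_rot: [-0.0, 0.663, 0.749, -0.0]
wrist_force: [0.1, 0.5, -1.2]
opening: 0.52
grasp_force: 67.6
```

Call:
move_arm --series '[[[0,0,0,0,0],[0.75,0,0,0,0],[0.75,0,0,0,0],[0.75,0,0,-1,0],[0.75,0,0,-15,0],[0.75,0,0,-40,0],[0.75,0,0,-75,0],[1,0,0,-100,0],[1,0,0,-110,0],[1,0,0,-110,0]]]'

```text
time_s: 14.93
eef_pos: [0.5983, 0.0221, 0.1932]
eef_rot: [0.003, 0.663, 0.748, 0.002]
wrist_force: [0.9, -0.6, -0.8]
opening: 1.001
grasp_force: 0.0
```

```bash
python3 -c "
from h import *
p,W=look('side')
cv2.imwrite('pics/s3.png',cv2.resize(p[100:330,120:420],None,fx=2.6,fy=2.6))
plan(562.5,291,190,0)"
```

```text
rocker n 207 slope [ -0.256 117.351] (+ = ON)
side plate@mat 7703 [ 498.4 -351. ] [190.1 230.4] 6.7 z 20.7
side knob@mat 305 [ 498.5 -351.8] [24.  63.1] 6.2 z 54.2
side cap 109 [602.2  46.5] [77.6 32.7] 74.9 z 116.0
shift [270.9  -2.    0.3] turn 0.12 ycur 6.9 pos [596.9  22.3 190.6] q6 -0.28 t 14.9833
```

View pics/s3.png

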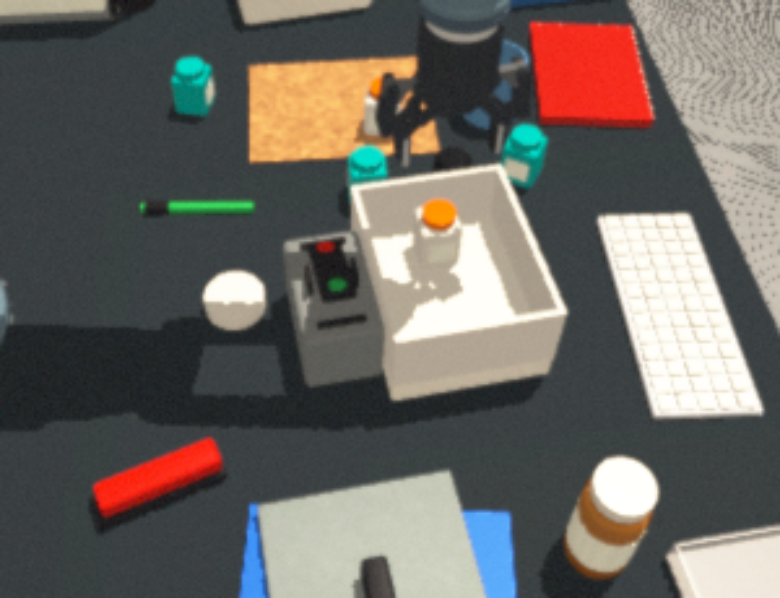

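Jar 1 stands in the tub at (438,230), and the other jar is partly hidden behind a finger at (380,105). I'll re-measure that jar once I'm nearer.

Call:
move_arm --series '[[[1,180,-2,0,0.12],[1,180,-2,0,0.12],[1,180,-2,0,0.12],[1,180,-2,0,0.12],[1,180,-2,0,0.12],[1,180,-2,0,0.12],[1,180,-2,0,0.12],[1,180,-2,0,0.12],[1,180,-2,0,0.12],[1,180,-2,0,0.12]]]'

```text
time_s: 15.82
eef_pos: [0.5728, 0.1994, 0.1889]
eef_rot: [-0.0, 0.708, 0.706, -0.0]
wrist_force: [0.9, 0.2, 0.3]
opening: 1.002
grasp_force: 0.0
```

```bash
python3 -c "
from h import *
for n in ['top','side','wrist']:
    p,W=look(n); cv2.imwrite('pics/%s4.png'%n,p); x,y,z=W.reshape(-1,3).T
    m=(z>52)&(z<67)&(x>370)&(x<640)&(y>235)&(y<440)
    if m.sum(): print(n,'body',m.sum(),cv2.minAreaRect(np.stack([x[m],y[m]],1).astype(np.float32)))
plan(562.5,291,28,0)"
```

```text
rocker n 280 slope [ -0.252 117.913] (+ = ON)
top plate@mat 4073 [ 496.7 -348.9] [189.8 230.8] 6.7 z 21.2
top knob@mat 151 [ 496.7 -348.8] [23.5 61.9] 6.9 z 54.0
top cap 91 [595.   27.2] [29.6 27.2] 46.4 z 116.4
top cap 54 [555.2 295.6] [35.5 17.9] 75.1 z 73.1
top body 39 ((545.5271606445312, 297.8210754394531), (42.783321380615234, 12.944438934326172), 80.81484985351562)
rocker n 205 slope [ -0.257 117.364] (+ = ON)
side plate@mat 7706 [ 498.6 -351.1] [190.5 230.1] 6.9 z 20.7
side knob@mat 303 [ 498.3 -351.8] [23.8 62.7] 6.4 z 54.1
side cap 63 [563.4 290.3] [34.3 34.9] 32.2 z 73.2
side cap 103 [603.9  46.6] [76.5 33.6] 70.5 z 116.0
side body 80 ((562.8455200195312, 287.13653564453125), (43.72128677368164, 46.895503997802734), 80.25224304199219)
rocker n 0 slope None (+ = ON)
wrist plate@mat 0
wrist knob@mat 0
wrist cap 45 [558.4 281.5] [ 8.1 29.6] 68.3 z 72.6
wrist body 996 ((563.1881103515625, 295.06988525390625), (46.532447814941406, 46.632911682128906), 75.6416244506836)
shift [ 91.  -10.5 161.3] turn -0.001 ycur -0.1 pos [572.9 200.  189.3] q6 0.14 t 15.9667
```

Call:
move_arm --series '[[[1,35,-4,0,0.1],[1,70,-8,10,0.2],[1,91,-10,40,0.25],[1,91,-10,75,0.25],[1,91,-10,100,0.25],[1,91,-10,105,0.25],[1,91,-10,105,0.25],[1,91,-10,105,0.25],[1,91,-10,105,0.25],[1,91,-10,105,0.25]]]'

```text
time_s: 16.8
eef_pos: [0.5644, 0.2921, 0.0869]
eef_rot: [0.001, 0.79, 0.613, 0.002]
wrist_force: [-0.1, -0.7, -0.2]
opening: 1.001
grasp_force: 0.0
```

```bash
python3 -c "
from h import *
camera('top')
plan(562.5,291.5,30,-14.4)"
```

```text
shift [-1.1 -1.6 56.6] turn 0.001 ycur -14.4 pos [564.1 292.1  86.6] q6 0.54 t 16.85
```

Call:
move_arm --series '[[[1,-1,-1,15,0],[1,-1,-1,35,0],[1,-1,-1,50,0],[1,-1,-1,55,0],[1,-1,-1,55,0],[0,-1,-1,55,0],[0,-1,-1,55,0],[0,-1,-1,55,0],[0,-1,-1,55,0],[0,-1,-1,55,0]]]'

```text
time_s: 17.68
eef_pos: [0.5626, 0.2916, 0.0309]
eef_rot: [0.001, 0.79, 0.613, 0.001]
wrist_force: [0.2, -1.1, 5.2]
opening: 0.528
grasp_force: 62.5
```

Call:
move_arm --series '[[[0,0,0,0,0],[0,0,0,-5,0],[0,0,0,-15,0],[0,0,0,-35,0],[0,0,0,-60,0],[0,0,0,-90,0],[0,0,0,-120,0],[0,0,0,-140,0],[0,0,0,-148,0],[0,0,0,-148,0]]]'

```text
time_s: 18.52
eef_pos: [0.5626, 0.2917, 0.1802]
eef_rot: [0.001, 0.79, 0.613, 0.002]
wrist_force: [-0.0, 0.4, -2.7]
opening: 0.529
grasp_force: 61.8
```

```bash
python3 -c "
from h import *
print(ctrl.get_obs()['grasp_force'],ctrl.get_obs()['opening'])
p,W=look('top')
print(sh(0,-45));plan(*sh(0,-45),178,6.9)"
```

```text
61.77420973777771 0.5290753445594384
rocker n 279 slope [ -0.252 118.102] (+ = ON)
top plate@mat 4066 [ 496.9 -350. ] [190.  231.8] 6.7 z 21.2
top knob@mat 152 [ 496.7 -348.8] [23.4 62.2] 6.9 z 54.7
top cap 92 [595.   27.2] [29.2 27.5] 47.4 z 116.4
[606.90615775 -70.17408039]
shift [-3.390e+02  1.335e+02 -2.000e-01] turn -0.37 ycur -14.3 pos [561.4 291.3 177.8] q6 0.54 t 18.5667
```

Call:
move_arm --series '[[[0,-11,4,0,-0.02],[0,-33,13,0,-0.06],[0,-64,25,0,-0.12],[0,-98,39,0,-0.18],[0,-132,52,0,-0.24],[0,-166,65,0,-0.3],[0,-200,79,0,-0.36],[0,-234,92,0,-0.37],[0,-268,105,0,-0.37],[0,-295,116,0,-0.37]]]'

```text
time_s: 19.4
eef_pos: [0.5991, -0.0256, 0.1745]
eef_rot: [-0.002, 0.664, 0.748, -0.001]
wrist_force: [0.4, -0.2, -2.1]
opening: 0.532
grasp_force: 61.6
```

```bash
python3 -c "
from h import *
print(ctrl.get_obs()['grasp_force'],ctrl.get_obs()['opening'])
camera('side');plan(*sh(0,-45),75,6.9)"
```

```text
61.63044333457947 0.5318987565945617
shift [-39.8   2.6  99.7] turn -0.004 ycur 6.6 pos [600.1 -30.7 174.6] q6 -0.36 t 19.45
```

Call:
move_arm --series '[[[0,-20,1,0,0],[0,-36,2,5,0],[0,-40,2,18,0],[0,-40,2,36,0],[0,-40,2,56,0],[0,-40,2,75,0],[0,-40,2,88,0],[0,-40,2,95,0],[0,-40,2,98,0],[0,-40,2,98,0]]]'

```text
time_s: 20.28
eef_pos: [0.6071, -0.0623, 0.0783]
eef_rot: [-0.001, 0.663, 0.748, -0.0]
wrist_force: [-0.4, -0.8, -1.1]
opening: 0.527
grasp_force: 61.7
```

```bash
python3 -c "
from h import *
print(ctrl.get_obs()['grasp_force'],ctrl.get_obs()['opening'])
plan(*sh(0,-45),75,6.9)"
```

```text
61.68012499809265 0.5272182795043091
shift [-7.8 -1.1  3.3] turn -0.0 ycur 6.9 pos [607.1 -62.3  78.3] q6 -0.42 t 20.2833
```

Call:
move_arm --series '[[[0,0,0,2,0],[0,0,0,3,0],[0,0,0,4,0],[0.75,0,0,4,0],[0.75,0,0,4,0],[0.75,0,0,4,0],[0.75,0,0,-10,0],[0.75,0,0,-40,0],[0.75,0,0,-80,0],[1,0,0,-110,0]]]'

```text
time_s: 21.12
eef_pos: [0.6079, -0.0629, 0.192]
eef_rot: [0.001, 0.663, 0.748, 0.0]
wrist_force: [0.9, 0.3, 0.2]
opening: 0.869
grasp_force: 0.0
```

Call:
move_arm --series '[[[1,-40,0,-20,0],[1,-80,-40,-20,0],[1,-120,-60,-20,0],[1,-150,-60,-20,0],[1,-180,-60,-20,0],[1,-190,-60,-20,0],[1,-190,-60,-20,0],[1,-190,-60,-20,0],[1,-190,-60,-20,0],[1,-190,-60,-20,0]]]'

```text
time_s: 21.95
eef_pos: [0.5709, -0.2568, 0.2092]
eef_rot: [-0.0, 0.663, 0.749, 0.0]
wrist_force: [-0.3, 0.0, -0.8]
opening: 1.0
grasp_force: 0.0
```

```bash
python3 -c "
from h import *
for n in ['side','top']:
    p,W=look(n)
    if n=='side': cv2.imwrite('pics/s5.png',cv2.resize(p[100:330,120:420],None,fx=2.6,fy=2.6))
    x,y,z=W.reshape(-1,3).T
    m=(z>112)&(z<124)&(abs(x-601)<115)&(abs(y+25)<135)&((p.reshape(-1,3)[:,0]>110))
    print('rim',cv2.minAreaRect(np.stack([x[m],y[m]],1).astype(np.float32)))
plan(497.5,-350,28,6.9)"
```

```text
rocker n 208 slope [ -0.259 117.289] (+ = ON)
side plate@mat 7703 [ 498.5 -351.2] [190.2 230.7] 6.8 z 20.7
side knob@mat 302 [ 498.4 -352.1] [23.9 62.6] 6.6 z 54.0
side cap 28 [585.5  29.6] [31.6  9.4] 72.2 z 116.1
rim ((603.0478515625, -25.15692901611328), (173.81727600097656, 214.21759033203125), 6.997251987457275)
rocker n 279 slope [ -0.259 117.908] (+ = ON)
top plate@mat 910 [ 516.7 -340.4] [237.  123.9] 88.0 z 21.2
top knob@mat 120 [ 496.4 -350.1] [23.1 58.6] 8.3 z 55.3
top cap 94 [606.  -62.1] [31.3 29.8] 46.1 z 116.3
top cap 92 [595.1  27.1] [29.5 27.3] 46.5 z 116.5
rim ((601.8181762695312, -24.14532470703125), (172.55767822265625, 212.31353759765625), 7.321676731109619)
shift [-83.4 -84.3 181.3] turn 0.002 ycur 7.0 pos [ 571.  -257.   209.4] q6 -0.73 t 22.05
```

View pics/s5.png

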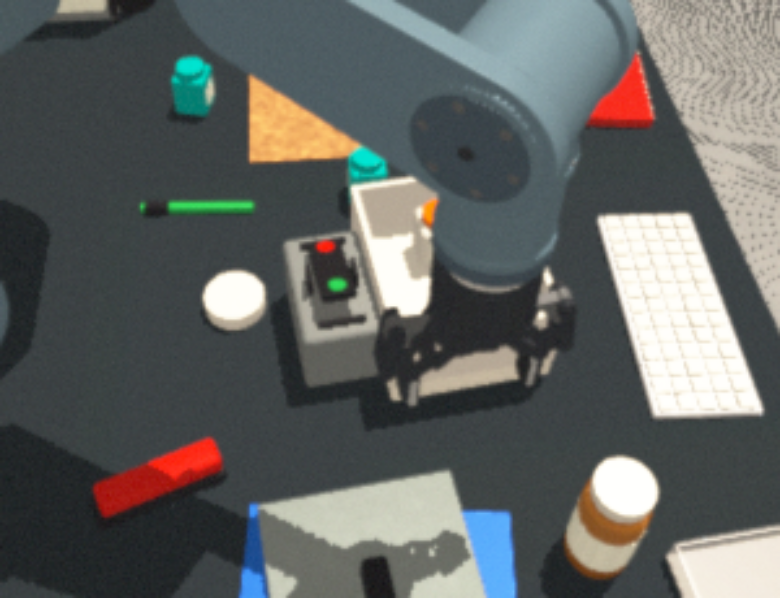

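Both jars are upright in the tub, with caps at z≈116 below the rim. The rocker is still off and the lid is lying on the mat.

Call:
move_arm --series '[[[1,-30,-30,0,0],[1,-60,-60,10,0],[1,-83,-84,30,0],[1,-83,-84,60,0],[1,-83,-84,90,0],[1,-83,-84,110,0],[1,-83,-84,115,0],[1,-83,-84,115,0],[1,-83,-84,115,0],[1,-83,-84,115,0]]]'

```text
time_s: 22.88
eef_pos: [0.4986, -0.3517, 0.0964]
eef_rot: [0.002, 0.663, 0.749, -0.0]
wrist_force: [0.4, 0.6, -0.2]
opening: 0.994
grasp_force: 0.0
```

```bash
python3 -c "
from h import *
camera('side')
plan(497,-349.5,28,6.9)"
```

```text
shift [ 2.6 -1.5 68.5] turn 0.0 ycur 6.9 pos [ 498.6 -351.8   96.5] q6 -0.93 t 22.9333
```

Call:
move_arm --series '[[[1,2,-1,20,0],[1,2,-1,42,0],[1,2,-1,60,0],[1,2,-1,67,0],[1,2,-1,67,0],[0,2,-1,67,0],[0,2,-1,67,0],[0,2,-1,67,0],[0,2,-1,67,0],[0,2,-1,67,0]]]'

```text
time_s: 23.77
eef_pos: [0.4965, -0.3496, 0.0282]
eef_rot: [0.001, 0.663, 0.748, 0.0]
wrist_force: [8.0, 1.5, 8.2]
opening: 0.304
grasp_force: 8.1
```

Call:
move_arm --series '[[[0,0,0,0,0],[0,0,0,-6,0],[0,0,0,-20,0],[0,0,0,-42,0],[0,0,0,-68,0],[0,0,0,-95,0],[0,0,0,-120,0],[0,0,0,-142,0],[0,0,0,-155,0],[0,0,0,-160,0]]]'

```text
time_s: 24.6
eef_pos: [0.4968, -0.3499, 0.1904]
eef_rot: [0.002, 0.663, 0.748, -0.0]
wrist_force: [0.0, -1.7, -5.0]
opening: 0.268
grasp_force: 59.7
```

```bash
python3 -c "
from h import *
print(ctrl.get_obs()['grasp_force'],ctrl.get_obs()['opening'])
p,W=look('side');plan(602,-24.8,187,7.2)"
```

```text
59.7096848487854 0.26788070794083674
rocker n 0 slope None (+ = ON)
side plate@mat 0
side knob@mat 0
shift [310.  143.5   2.3] turn -0.006 ycur 6.9 pos [ 496.6 -349.8  189.8] q6 -0.93 t 24.65
```

Call:
move_arm --series '[[[0,10,5,0,0],[0,30,14,0,0],[0,62,29,0,0],[0,97,45,0,0],[0,132,61,0,0],[0,167,77,0,0],[0,202,93,0,0],[0,237,110,0,0],[0,267,124,0,0],[0,288,134,0,0]]]'

```text
time_s: 25.48
eef_pos: [0.5934, -0.0427, 0.1848]
eef_rot: [-0.002, 0.663, 0.749, -0.0]
wrist_force: [-0.6, -0.0, -3.9]
opening: 0.274
grasp_force: 59.5
```

Call:
move_arm --series '[[[0,10,4,0,0],[0,18,8,0,0],[0,22,10,3,0],[0,22,10,9,0],[0,22,10,15,0],[0,22,10,19,0],[0,22,10,20,0],[0,22,10,20,0],[0,22,10,20,0],[0,22,10,20,0]]]'

```text
time_s: 26.32
eef_pos: [0.6021, -0.0247, 0.1676]
eef_rot: [0.0, 0.664, 0.748, 0.0]
wrist_force: [-0.1, -0.3, -4.0]
opening: 0.272
grasp_force: 59.6
```

```bash
python3 -c "
from h import *
print(ctrl.get_obs()['grasp_force'],ctrl.get_obs()['opening'])
for n in ['top','side']:
    p,d=camera(n); W=cloud(n,d)*1000; x,y,z=W.reshape(-1,3).T
    m=(z>145)&(z<172)&(abs(x-601)<125)&(abs(y+25)<140)
    h=np.median(z[m]); m&=abs(z-h)<5
    print(n,h,cv2.minAreaRect(np.stack([x[m],y[m]],1).astype(np.float32)),np.linalg.lstsq(np.c_[x[m],y[m],np.ones(m.sum())],z[m],rcond=None)[0])
plan(602,-24.8,134,7.2)"
```

```text
59.62934195995331 0.2715185736703602
top 160.466226034193 ((601.1397705078125, -25.046173095703125), (189.3495330810547, 229.8871612548828), 6.773260593414307) [2.96270658e-04 1.13080438e-03 1.60305163e+02]
side 160.25294269891285 ((602.5267333984375, -26.773422241210938), (189.95730590820312, 232.08856201171875), 6.830437660217285) [1.14893644e-03 3.80804811e-03 1.59812632e+02]
shift [-0.4 -0.2 33.7] turn -0.006 ycur 6.9 pos [602.1 -24.4 167.7] q6 -0.36 t 26.4167
```

Call:
move_arm --series '[[[0,1,1,3,0],[0,1,1,8,0],[0,1,1,14,0],[0,1,1,20,0],[0,1,1,25,0],[0,1,1,29,0],[0,1,1,32,0],[0,1,1,33,0],[0,1,1,34,0],[0,1,1,34,0]]]'

```text
time_s: 27.25
eef_pos: [0.6029, -0.0231, 0.1345]
eef_rot: [0.0, 0.663, 0.748, 0.0]
wrist_force: [-4.4, 0.4, 4.0]
opening: 0.266
grasp_force: 60.7
```

```bash
cat >> h.py <<'E'
def lid():
    for n in ['top','side']:
        p,d=camera(n); W=cloud(n,d); rocker(W); x,y,z=W.reshape(-1,3).T*1000
        m=(z>115)&(z<145)&(abs(x-601)<125)&(abs(y+25)<140)&(x-601+.12*(y+25)>-97)
        h=np.median(z[m]); m&=abs(z-h)<4
        print(n,h,cv2.minAreaRect(np.stack([x[m],y[m]],1).astype(np.float32)),np.linalg.lstsq(np.c_[x[m],y[m],np.ones(m.sum())],z[m],rcond=None)[0])
    cv2.imwrite('pics/lid%d.png'%(ctrl.get_obs()['time_s']*100),p)
E
python3 -c "
from h import *
lid();plan(602,-24.8,134,7.2)"
```

```text
rocker n 0 slope None (+ = ON)
top 127.28073645126405 ((601.7290649414062, -23.4207763671875), (188.99050903320312, 229.83233642578125), 6.846280574798584) [3.60283254e-04 5.75342950e-05 1.27073387e+02]
rocker n 205 slope [ -0.256 117.304] (+ = ON)
side 127.00420315191386 ((603.12109375, -25.473182678222656), (189.5102081298828, 231.66551208496094), 6.926258087158203) [1.13702332e-03 1.92137631e-03 1.26497501e+02]
shift [-1.6 -1.1  0.4] turn -0.005 ycur 6.9 pos [602.9 -23.1 134.4] q6 -0.35 t 27.35
```

Seated at z 127. Now I'll release and rise.

Call:
move_arm --series '[[[0.6,0,0,0,0],[1,0,0,0,0],[1,0,0,0,0],[1,0,0,0,0],[1,0,0,-10,0],[1,0,0,-30,0],[1,0,0,-55,0],[1,0,0,-75,0],[0,0,0,-80,0],[0,0,0,-80,0]]]'

```text
time_s: 28.18
eef_pos: [0.6042, -0.0234, 0.2159]
eef_rot: [0.002, 0.663, 0.748, 0.001]
wrist_force: [-0.9, -0.6, -0.6]
opening: 0.75
grasp_force: 0.0
```

```bash
python3 -c "
from h import *
lid();print(sh(-128,-36));plan(*sh(-128,-36),160,6.9)"
```

```text
rocker n 63 slope [ -0.258 117.912] (+ = ON)
top 127.2372000944593 ((602.0111694335938, -23.550575256347656), (189.12689208984375, 229.80874633789062), 6.818286895751953) [1.15863794e-03 2.04034104e-04 1.26620540e+02]
rocker n 205 slope [ -0.251 117.181] (+ = ON)
side 127.10983545150408 ((603.2559204101562, -25.294876098632812), (189.75119018554688, 232.2416534423828), 6.743198871612549) [1.24396630e-03 1.86896723e-03 1.26452119e+02]
[478.75198643 -76.61677968]
shift [ -38.5 -129.    52.6] turn -0.0 ycur 6.9 pos [602.3 -23.  212.5] q6 -0.35 t 28.2833
```

Lid is level and centred. Next I'll move over the green end.

Call:
move_arm --series '[[[0,-10,-35,0,0],[0,-20,-70,0,0],[0,-32,-105,0,0],[0,-38,-125,0,0],[0,-38,-129,10,0],[0,-38,-129,30,0],[0,-38,-129,48,0],[0,-38,-129,53,0],[0,-38,-129,53,0],[0,-38,-129,53,0]]]'

```text
time_s: 29.12
eef_pos: [0.4791, -0.0759, 0.1597]
eef_rot: [-0.001, 0.663, 0.748, -0.0]
wrist_force: [1.1, 0.3, -0.6]
opening: 0.001
grasp_force: 0.0
```

```bash
python3 -c "
from h import *
camera('side');plan(*sh(-128,-36),108,6.9)"
```

```text
shift [-0.4 -0.9 52.5] turn -0.0 ycur 6.9 pos [479.6 -76.1 160.5] q6 -0.52 t 29.1667
```

Call:
move_arm --series '[[[0,0,0,20,0],[0,0,0,30,0],[0,0,0,38,0],[0,0,0,45,0],[0,0,0,51,0],[0,0,0,52,0],[0,0,0,52,0],[0,0,0,30,0],[0,0,0,-10,0],[0,0,0,-50,0]]]'

```text
time_s: 30.0
eef_pos: [0.4777, -0.0753, 0.2099]
eef_rot: [-0.002, 0.663, 0.748, -0.001]
wrist_force: [1.2, 0.1, 1.1]
opening: 0.003
grasp_force: 0.0
```

Call:
move_arm --series '[[[0,0,-20,-10,0],[0,0,-40,-20,0],[0,0,-60,-30,0],[0,0,-80,-30,0],[0,0,-90,-30,0],[0,0,-90,-30,0],[0,0,-90,-30,0],[0,0,-90,-30,0],[0,0,-90,-30,0],[0,0,-90,-30,0]]]'

```text
time_s: 30.83
eef_pos: [0.3903, -0.0869, 0.2401]
eef_rot: [-0.0, 0.663, 0.748, -0.0]
wrist_force: [0.3, 0.6, 0.0]
opening: -0.002
grasp_force: 0.0
```

```bash
python3 -c "
from h import *
lid()
import glob,os
f=max(glob.glob('pics/lid*.png'),key=os.path.getmtime); p=cv2.imread(f); cv2.imwrite('pics/fin.png',cv2.resize(p[100:384,120:420],None,fx=2,fy=2))"
```

```text
rocker n 273 slope [  0.257 117.636] (+ = ON)
top 127.2595971765926 ((602.4515380859375, -23.487930297851562), (189.918701171875, 229.9774169921875), 6.865426063537598) [ 7.42790631e-04 -1.77017446e-04  1.26798027e+02]
rocker n 308 slope [  0.255 117.515] (+ = ON)
side 127.11164898428754 ((603.2725830078125, -25.451393127441406), (189.74717712402344, 232.66937255859375), 6.804266452789307) [1.16273830e-03 2.23493387e-03 1.26523724e+02]
```

View pics/fin.png

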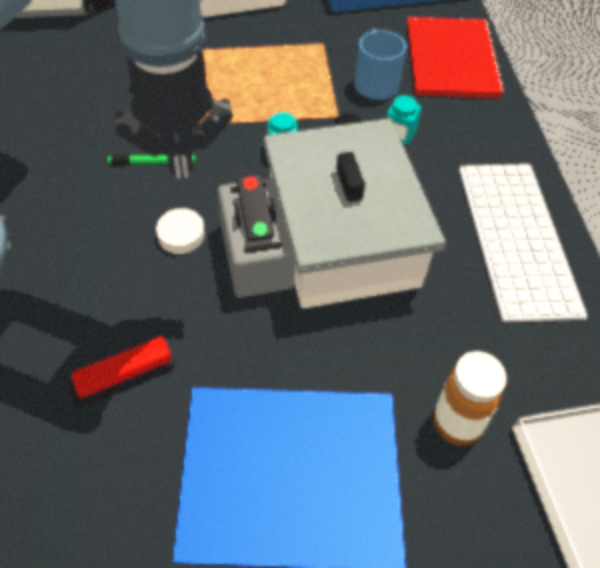

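The lid is seated, with its knob at (350,176). The green end is down at (260,230), the mats are clear and the bystanders haven't moved, so I'm handing in.

```bash
python3 -c "
from h import *
print(order.hand_in())"
```

```text
the job is handed in; nothing more can be done
None
```

The job is handed in (no verdict was returned): the shaker was switched off, both jars are in the tub, the lid is seated again, and it is switched back on with the other things left alone.

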